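# Slide the slate sign until its white end overhangs the potting step

### The arm

A 7-joint arm with a two-finger parallel gripper is mounted at the origin on the work surface. World frame = base frame: x ahead of the robot, y to its left, z up, the work surface at z = 0. Lengths are in m, angles in rad, forces in N, time in s.
With the tool pointing down it reaches from about 0.4 to 0.85 m from the base axis. Payload 10.4 kg.
Tool frame: the origin (TCP) lies at the very end of the fingers, on their centre line; the grasp point (between the pads) lies manip.hold_point_z behind it (manip.hold_point_z is the distance from the TCP to the grasp point, in m); z points along the fingers, y is the direction in which the jaws open and shut (so a half turn about z gives the same grasp; the last joint's range is limited). The gripper opens to 85 mm and grips with 20 to 120 N. Pads are 22 mm wide; open, the fingers measure 114 mm over their backs; the gripper's body (76 mm by 85 mm) begins 54 mm behind the grasp point. The pads swing forward as they close: fully open they stand 13 mm farther back than shut.
Start: joints at [1.291, 0.332, -0.065, 1.46, 0.022, 1.35, -0.088], TCP at [0.159, -0.605, 0.231] pointing down, gripper open.
Joint ranges: [-2.6, 2.6], [-0.5, 2.12], [-1.47, 1.34], [0.16, 2.42], [-1.27, 4.41], [0.06, 2.06], [-2.6, 2.6]. Speed limits (rad/s): [2.22, 2.22, 2.79, 2.79, 3.14, 3.14, 3.14].

### API

Orientations are given as a unit quaternion [x, y, z, w].
In Python, from workcell import manip gives the robot as it stands.
- The arm moves only by the tool jog_arm, never from a script. Its arguments are lists of equal length, an entry for each row: "translation": the shift along the world's x, y, z in mm, a list of three; "turn": the turn about the world's z in degrees. In form: {"translation": [[x, y, z], ...], "turn": [turn, ...]}. A call has 1 to 12 rows; each row is the pose to reach, as a shift and turn from the pose measured when the call began; what a row does not reach only later rows make up. A row lasts 1/12 s, in which the tool goes at most 41.7 mm and 7.16 degrees, less where a joint would pass 70% of its speed; a pose out of reach is approached as far as the arm can. A call with a gripper value outside its range is refused whole. "grip" is the finger opening in mm, from 0 to 85.4, set as the call begins (left out, the last holds). The fingers move at their own pace and stop on an object; "grip_force" is the grip in N (left out, the last holds). Time passes only in rows, so rows that repeat a pose let the fingers close. It gives the time, the measured TCP pose, the force and the opening at its end, in the units of the state.
- manip.get_obs(): the state, without advancing time (a new reading comes with each control period).
- manip.camera(name): name is "side" or "top" or "wrist"; returns a dict with "frame" (400x640x3 uint8, red, green, blue), "mtx" (3x3 intrinsics, pixels), "pose" (4x4, takes a point from camera to world coordinates). Camera axes: x right, y down, z forward; pixel columns grow to the right and rows downward; lengths in m; the calibration is good to about 2 mm. A picture is of the moment at which its call begins. There is no depth.
- manip.hand_in(): hands the job in, once; it reports no verdict.
Trained networks look in a picture, given as the dict that the camera call returned (one of the last four; its "shot" number tells which), for a name from the list of things; names that differ only in an ending like _2 or _b are one class to them, and where a whole thing is asked for, a point or a joint stands for the part that bears it (a point fixed in the world has none). Each returns a list of dicts, best first, with "confidence" (0 to 1); they miss things now and then, are a little off and sometimes report something else, mostly with a low value. They report only what shows in the picture. A call takes as long as a camera call. They do not tell look-alikes from the thing itself.
- manip.outline_of(picture, label): "mask" (400x640 bool, what is visible of it) and "extent" ([left, top, right, bottom] in pixels, round what is visible of it).
- manip.pinpoint(picture, label): "at" ([column, row] in pixels: a listed point, or the origin of a listed thing).
The state is a dict: "clock": time; "joint_pos": joint angles; "joint_velocities": joint speeds; "tau": joint torques, N m; "position": TCP position; "ee_rot": TCP orientation; "ft_force": force on the tool from outside, world axes, zero at the start; "torque": the same for the moment, N m; "grip_width": opening from 0.0 (shut) to 1.0 (fully open).
Only numpy, scipy, OpenCV 4.12 (cv2) and the standard library are available. Lean on these libraries where they do the work, as an engineer would, in place of code of your own. Each camera call takes 0.05 s, during which the arm holds its last target. There are 200 camera calls.

### The job

With the fingertips, push the slate plant sign along the low wooden step until just its white-painted end sticks out past the edge it points at: the line where the white begins even with that edge, and the sign square to it, so that a hanger clip can be put on the white end later. Only slide the sign, never lift or carry it, and leave it lying flat on the step. Leave the pots and all the other things where they stand.

Things in the scene. Friction and masses are not known exactly. Their poses are not given: they have to be found in the camera images.
- step: low fixed step of brown wood on the blue table, 300 mm (its x) by 320 mm (its y) and 50 mm high, flat on top; origin at the centre of its underside, z up. Its place and yaw (within about 0.45 rad) change each time. The edge to overhang is the one at its +y side, 160 mm from the origin, where there is nothing in front of it
- step_edge (a point): middle of the step's +y top edge, at step coordinates (0, 160, 50) mm; axes as the step's: y points out over the edge, x along the edge
- sign: loose dark slate plant sign lying flat on the step, a plain rectangular plate 80 mm (its x) by 150 mm (its y) and 8 mm thick, about 0.26 kg; origin at the centre of its underside, z up. The last 50 mm at its +y end are white. It starts wholly on the step, white end towards the +y edge and about 20 to 75 mm short of it, turned up to 0.25 rad from the step; it slides with ordinary friction and does not stick
- sign_line (a point): middle of the line on the sign's top face where the white begins, at sign coordinates (0, 25, 8) mm, axes as the sign's
- sign_tip (a point): middle of the white end, top edge, at sign coordinates (0, 75, 8) mm
- sign_back (a point): middle of the dark end, top edge, at sign coordinates (0, -75, 8) mm: the end to push on. At least 50 mm of bare step lies behind it
- clay_pot: small loose terracotta pot, 58 mm across, 50 mm high, standing on the step near its +x side; leave it alone. Origin at the centre of its underside
- twine: loose spool of twine, 44 mm across, 40 mm high, standing on the step near its +x side; leave it alone. Origin at the centre of its underside
- stack_a: stack of three blue ceramic pots, 100 mm across, 135 mm high, on the table to the robot's left; leave it alone. Origin at the centre of its underside
- stack_b: stack of three white ceramic pots, 100 mm across, 135 mm high, in the same row; leave it alone. Origin at the centre of its underside
- stack_c: stack of three terracotta pots, 100 mm across, 135 mm high, in the same row; leave it alone. Origin at the centre of its underside
- spray: green plastic spray bottle with white head, 76 mm across, about 200 mm high, at the near end of the row; leave it alone. Origin at the centre of its underside
- can: steel watering can, 120 mm across, spout to its -y side reaching 175 mm from the axis, 165 mm high, on the table far to the right; leave it alone. Origin at the centre of its underside
Not all that is in view belongs to the job. There is more than one size of the sign; the job needs the middle-sized.

How it is judged:
By the outcome, as a careful person would: the job done as asked, in the order asked, and still so for the second after the job is handed in, with the robot touching nothing.
It also fails if it takes over 43 s, if anything falls off the work surface, if the arm or the gripper's body presses on something with over 40 N, if the wrist force passes 120 N, or if a joint passes its speed limit or range.

## Working session

There is one attempt and no reset: what is moved stays moved. The work goes in short steps, Python scripts to look and compute and a tool call to move; the robot and the scene stay as the last step left them, time stands still between calls to the robot, and variables do not carry over. Pictures are saved under pics/ and viewed, about 8 in all and at most 12, crops included, and the job is handed in when it is done.

Besides the shell and the picture viewer there is one more tool, called after "Call:" as a command line: name --pt "numbers of a row" for each row, then --argument value for the rest. jog_arm: Moves the arm, as the interface text tells. Its arguments: {"type":"object","properties":{"translation":{"type":"array"},"turn":{"type":"array"},"grip":{"type":"number"},"grip_force":{"type":"number"}},"required":["translation","turn"]}

```bash
mkdir -p pics; cat > h.py <<'E'
import numpy as np, cv2
from workcell import manip
def ray(c,uv,z):
    K=np.array(c["mtx"]);T=np.array(c["pose"])
    d=T[:3,:3]@np.linalg.solve(K,[uv[0],uv[1],1.]);o=T[:3,3]
    return o+d*(z-o[2])/d[2]
def proj(c,p):
    K=np.array(c["mtx"]);T=np.array(c["pose"])
    q=K@(T[:3,:3].T@(np.array(p)-T[:3,3]));return q[:2]/q[2]
def save(c,n): cv2.imwrite("pics/"+n,c["frame"][:,:,::-1])
E
python3 - <<'E'
from h import *
np.set_printoptions(precision=4,suppress=True)
o=manip.get_obs();print(o["clock"],o["position"],o["ee_rot"],o["ft_force"],o["grip_width"],manip.hold_point_z)
for n in("top","side"):
    c=manip.camera(n);save(c,n+"0.png");print(n,c["pose"][:3,3] if hasattr(c["pose"],'shape') else c["pose"])
    for l,z in(("sign_line",.058),("sign_tip",.058),("sign_back",.058),("step_edge",.05),("sign",.05),("step",0),("clay_pot",.05),("twine",.05)):
        for r in manip.pinpoint(c,l)[:4]: print(l,r["confidence"],np.array(r["at"]),ray(c,r["at"],z)[:2])
E
```

```text
0.0 [ 0.1586 -0.6041  0.2305] [ 0.9918  0.128  -0.0001 -0.0007] [ 0.1289 -0.2564 -0.5394] 1.003831449685345 0.0187
top [ 0.3998 -0.023   1.2248]
sign_line 0.94 [417.3 282.8] [ 0.2853 -0.255 ]
sign_line 0.58 [305.3 216.1] [0.4715 0.0416]
sign_line 0.56 [231.  276.1] [0.3145 0.2451]
sign_tip 0.76 [217.7 262.6] [0.3514 0.2811]
sign_tip 0.67 [416.8 259.4] [ 0.3474 -0.2564]
sign_tip 0.66 [284.  214.2] [0.4781 0.0997]
sign_back 0.94 [417.7 335.4] [ 0.1482 -0.2498]
sign_back 0.88 [252.7 290.6] [0.2747 0.1868]
sign_back 0.75 [337.  212.1] [ 0.4803 -0.0451]
step_edge 0.96 [264.6 199.7] [0.52   0.1535]
sign 0.9 [235.6 275.7] [0.3147 0.2344]
sign 0.87 [312.  209.9] [0.4886 0.0233]
sign 0.87 [413.6 295.3] [ 0.2517 -0.2451]
step 0.75 [322.2 192.8] [ 0.541  -0.0051]
clay_pot 0.64 [349.1 150.5] [ 0.6519 -0.0836]
twine 0.7 [313.9 211.4] [0.4843 0.0181]
twine 0.67 [302.9 149.4] [0.6584 0.0451]
side [-0.0637  0.5211  0.879 ]
sign_line 0.7 [432.5 213.1] [ 0.276  -0.2183]
sign_line 0.64 [310.1 220.2] [0.4821 0.0467]
sign_line 0.56 [294.3 319.8] [0.2892 0.2645]
sign_tip 0.73 [295.5 229.5] [0.4836 0.0965]
sign_tip 0.55 [415.6 202.4] [ 0.3326 -0.2164]
sign_back 0.74 [335.2 197.1] [ 0.4993 -0.0638]
sign_back 0.74 [319.2 314.4] [0.2619 0.2157]
sign_back 0.73 [477.8 245. ] [ 0.1311 -0.2139]
sign_back 0.42 [304.7 167. ] [ 0.6545 -0.0846]
step_edge 0.92 [266.3 232.2] [0.5335 0.1551]
sign 0.9 [295.3 320.4] [0.29   0.2613]
sign 0.8 [445.  225.9] [ 0.2285 -0.2123]
step 0.73 [308.1 214.4] [0.5414 0.0025]
clay_pot 0.81 [304.  168.6] [ 0.6573 -0.0841]
clay_pot 0.23 [386.6 138.8] [ 0.5857 -0.3868]
clay_pot 0.15 [320.8 217.5] [0.4751 0.014 ]
twine 0.85 [269.7 185.9] [0.667  0.0407]
twine 0.71 [382.6 136.9] [ 0.6016 -0.3847]
```

```bash
python3 -c "
import cv2
i=cv2.imread('pics/top0.png');cv2.imwrite('pics/a.png',cv2.resize(i[110:380,170:490],None,fx=2.5,fy=2.2))"
```

```text
(no output)
```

View pics/a.png

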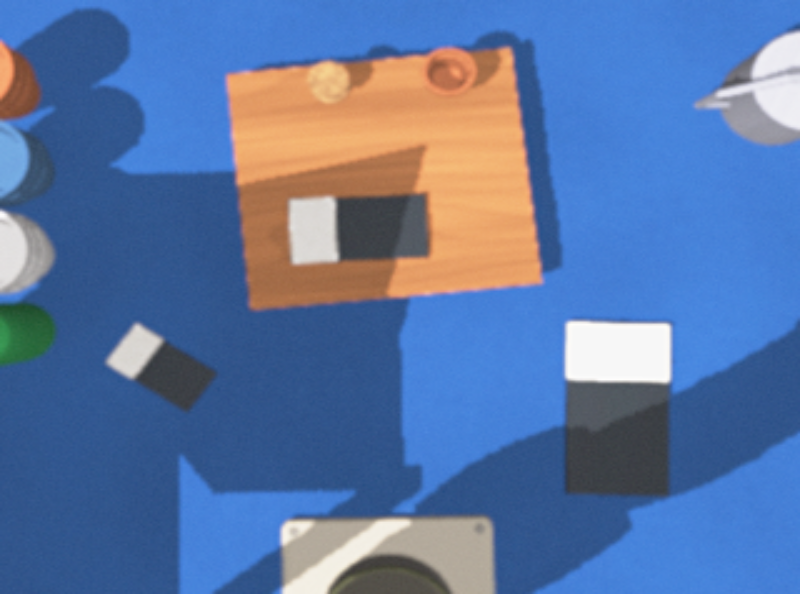

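View pics/side0.png

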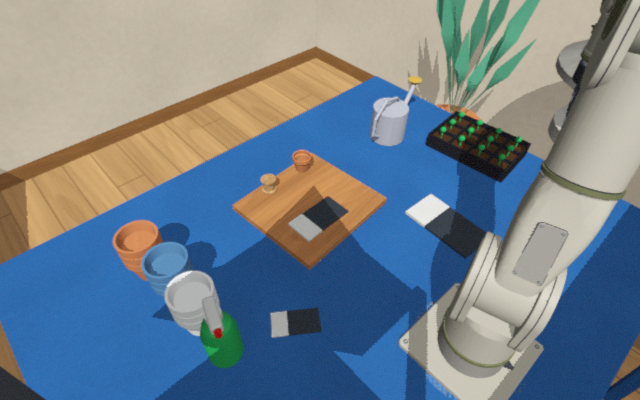

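```bash
cat >> h.py <<'E'
def tops(c,label,z,near):
    for r in manip.outline_of(c,label):
        m=r["mask"].astype(np.uint8)
        k,_=cv2.findContours(m,cv2.RETR_EXTERNAL,cv2.CHAIN_APPROX_NONE)
        if not k: continue
        k=max(k,key=cv2.contourArea)[:,0,:]
        P=np.array([ray(c,p,z)[:2] for p in k])
        if np.linalg.norm(P.mean(0)-near)<.09: return r["confidence"],P,m
    return None
def rect(P):
    (x,y),(w,h),a=cv2.minAreaRect((P*1000).astype(np.float32)); return np.round([x,y,w,h,a],1)
E
python3 - <<'E'
from h import *
np.set_printoptions(precision=4,suppress=True)
for n in("top","side"):
    c=manip.camera(n)
    for l,z,q in(("step",.05,(.53,0)),("sign",.058,(.48,.02))):
        t=tops(c,l,z,q)
        if t is None: print(n,l,None);continue
        conf,P,m=t; print(n,l,conf,rect(P))
        # +y edge fit: points near max y for step
        e=P[P[:,1]>P[:,1].max()-.05] if l=="step" else P
        print(np.round(cv2.approxPolyDP((P*1000).astype(np.float32),12,True)[:,0]).tolist())
        if l=="sign":
            g=c["frame"].min(2); mm=(m>0)
            th,_=cv2.threshold(g[mm].reshape(-1,1),0,255,cv2.THRESH_OTSU)
            w=np.argwhere(mm&(g>th))[:,::-1]; print("white",th,rect(np.array([ray(c,p,.058)[:2] for p in w])))
E
```

```text
top step 0.82 [541.   -5.8 302.4 322.4   4.5]
[[703.0, -152.0], [698.0, -107.0], [664.0, -114.0], [642.0, -91.0], [654.0, -58.0], [694.0, -57.0], [688.0, 33.0], [653.0, 25.0], [637.0, 42.0], [646.0, 67.0], [683.0, 72.0], [677.0, 162.0], [382.0, 137.0], [407.0, -177.0]]
top sign 0.9 [476.6  20.6  82.4 149.6   1.3]
[[516.0, -49.0], [514.0, 91.0], [440.0, 92.0], [440.0, -49.0]]
white 138.0 [476.7  68.3  51.8  79.4  89.1]
side step 0.72 [536.4  -1.  309.4 332.2   4.5]
[[691.0, -151.0], [641.0, -78.0], [658.0, -60.0], [693.0, -62.0], [685.0, 3.0], [635.0, 50.0], [649.0, 71.0], [684.0, 67.0], [675.0, 164.0], [373.0, 147.0], [405.0, -175.0]]
side sign 0.73 [474.9  22.2  82.6 151.    0.9]
[[511.0, -51.0], [512.0, 95.0], [435.0, 96.0], [439.0, -50.0]]
white 102.0 [474.7  71.8  81.5  52.1   1.2]
```

On the wooden step at crop (360,229), or image (314,214), is a 150×82 mm slate with its white end towards the left (+y) edge. The look-alikes lie on the table. One at crop (160,365) is about 100 mm long and the other, at crop (618,408), about 200 mm, so the one on the step is the middle size. The pot and twine stand on the far side. The line is about 104 mm short of the edge and the sign needs about +3° of yaw. I'll go behind the dark end with two fingertips spread.

Call:
jog_arm --pt "319 509 0" --pt "319 509 0" --pt "319 509 0" --pt "319 509 0" --pt "319 509 0" --pt "319 509 0" --pt "319 509 0" --pt "319 509 0" --pt "319 509 0" --pt "319 509 0" --pt "319 509 0" --pt "319 509 0" --turn '[79.8,79.8,79.8,79.8,79.8,79.8,79.8,79.8,79.8,79.8,79.8,79.8]' --grip 35

```text
clock: 2.2
position: [0.425, -0.179, 0.2317]
ee_rot: [0.676, 0.737, -0.0, 0.001]
ft_force: [1.1, -0.5, -0.2]
grip_width: 0.411
```

Call:
jog_arm --pt "53 84 -30" --pt "53 84 -60" --pt "53 84 -60" --pt "53 84 -60" --pt "53 84 -60" --turn '[-0.5,-0.5,-0.5,-0.5,-0.5]'

```text
clock: 2.62
position: [0.4778, -0.0933, 0.1707]
ee_rot: [0.678, 0.735, -0.0, -0.001]
ft_force: [-0.1, -1.0, 0.4]
grip_width: 0.411
```

```bash
python3 - <<'E'
from h import *
np.set_printoptions(precision=4,suppress=True)
c=manip.camera("wrist");save(c,"w1.png");print(c["pose"])
o=manip.get_obs();print(o["position"],o["ee_rot"],o["ft_force"])
for l,z in(("sign_line",.058),("sign_tip",.058),("sign_back",.058),("step_edge",.05)):
    for r in manip.pinpoint(c,l)[:2]: print(l,r["confidence"],np.array(r["at"]),ray(c,r["at"],z)[:2])
t=tops(c,"sign",.058,(.48,.02))
if t: print(t[0],rect(t[1]))
E
```

```text
[[ 0.9968  0.0777  0.0203  0.4721]
 [ 0.0803 -0.9583 -0.2742 -0.0243]
 [-0.0019  0.275  -0.9615  0.3144]
 [ 0.      0.      0.      1.    ]]
[ 0.4779 -0.0949  0.1716] [ 0.6787  0.7344 -0.0002  0.0002] [ 0.1569  0.4608 -0.1193]
sign_line 0.7 [110. 331.] [ 0.3111 -0.2272]
sign_back 0.61 [327.4 141. ] [ 0.4808 -0.053 ]
0.7 [477.8  -6.9  81.3  94.4   1.4]
```

View pics/w1.png

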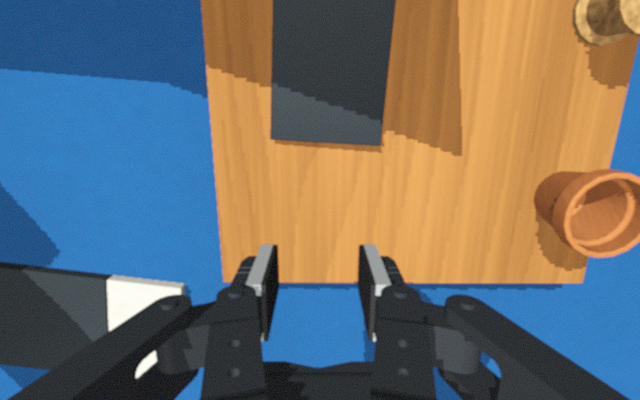

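The wrist view shows the sign's dark end at about (325,142), ahead of the two fingertips at (262,250) and (375,250), with bare step between them. Next is the descent behind it.

Call:
jog_arm --pt "0 0 -40" --pt "0 0 -80" --pt "0 0 -105" --pt "0 0 -112" --pt "0 0 -114" --pt "0 0 -116" --turn '[0,0,0,0,0,0]'

```text
clock: 3.42
position: [0.4789, -0.0966, 0.0577]
ee_rot: [0.68, 0.733, 0.0, 0.002]
ft_force: [0.5, 1.0, 0.0]
grip_width: 0.412
```

Call:
jog_arm --pt "0 1 -3" --pt "0 1 -4" --pt "0 1 -5" --pt "0 1 -5" --turn '[0,0,0,0]'

```text
clock: 3.75
position: [0.4793, -0.0957, 0.0533]
ee_rot: [0.68, 0.733, 0.001, 0.002]
ft_force: [-0.1, 0.1, 0.4]
grip_width: 0.413
```

Call:
jog_arm --pt "0 0 -1" --pt "0 0 -2" --pt "0 0 -3" --pt "0 0 -3" --turn '[0,0,0,0]'

```text
clock: 4.08
position: [0.4792, -0.0957, 0.0501]
ee_rot: [0.68, 0.733, 0.0, 0.002]
ft_force: [0.2, 0.1, -0.4]
grip_width: 0.409
```

Call:
jog_arm --pt "-1 10 0" --pt "-2 20 0" --pt "-2 26 0" --pt "-3 32 0" --pt "-3 39 0" --pt "-4 46 0" --pt "-4 53 0" --pt "-5 60 0" --pt "-5 67 0" --pt "-6 74 0" --pt "-6 80 0" --pt "-6 84 0" --turn '[0,0,0,0,0,0,0,0,0,0,0,0]'

```text
clock: 5.08
position: [0.4731, -0.0108, 0.0502]
ee_rot: [0.68, 0.733, 0.0, 0.002]
ft_force: [0.5, -1.3, 0.3]
grip_width: 0.411
```

```bash
cat > m.py <<'E'
from h import *
import sys
np.set_printoptions(precision=4,suppress=True)
o=manip.get_obs();print(o["clock"],o["position"],o["ee_rot"],o["ft_force"])
near=(.475,.08)
for n in("top","side","wrist"):
    c=manip.camera(n);save(c,n+sys.argv[1]+".png")
    for l,z in(("sign_line",.058),("sign_tip",.058),("sign_back",.058),("step_edge",.05)):
        for r in manip.pinpoint(c,l)[:4]:
            p=ray(c,r["at"],z)[:2]
            if np.linalg.norm(p-near)<.15: print(n,l,r["confidence"],np.array(r["at"]),p)
    t=tops(c,"sign",.058,near)
    if t:
        print(n,"sign",t[0],rect(t[1])); mm=t[2]>0; g=c["frame"].min(2)
        th,_=cv2.threshold(g[mm].reshape(-1,1),0,255,cv2.THRESH_OTSU)
        w=np.argwhere(mm&(g>th))[:,::-1]; print("  white",th,rect(np.array([ray(c,p,.058)[:2] for p in w])))
E
python3 m.py 2
```

```text
5.0833 [ 0.4731 -0.0108  0.0502] [0.6798 0.7334 0.0005 0.0024] [ 0.4776 -1.2735  0.2797]
top sign_line 0.92 [284.2 220.7] [0.4603 0.0994]
top sign_tip 0.64 [266.1 219.4] [0.4651 0.1488]
top sign 0.96 [468.1 103.5  79.4  90.2   4.3]
  white 136.0 [469.  104.   80.   88.8   6.5]
side sign_tip 0.67 [284.4 243.5] [0.4672 0.1473]
side sign_back 0.55 [322.8 210.5] [ 0.4851 -0.0026]
side step_edge 0.87 [267.7 232.9] [0.5292 0.1538]
side sign 0.78 [467.3  77.5  83.1 151.6   5.4]
  white 102.0 [463.6 126.7  81.7  53.1   4.4]
wrist sign_back 0.57 [329.8 240.5] [0.4768 0.0013]
wrist sign 0.72 [472.1  45.   80.7  90.3   4.2]
  white 67.0 [472.1  45.1  80.7  90.3   4.2]
```

Call:
jog_arm --pt "-1 6 0" --pt "-1 12 0" --pt "-1 18 0" --pt "-2 24 0" --pt "-2 30 0" --pt "-3 36 0" --pt "-3 41 0" --pt "-3 43 0" --pt "-3 43 0" --turn '[0,0,0,0,0,0,0,0,0]'

```text
clock: 6.73
position: [0.4702, 0.0321, 0.0502]
ee_rot: [0.68, 0.734, 0.001, 0.002]
ft_force: [0.5, -0.9, 0.8]
grip_width: 0.408
```

```bash
sed -i 's/(.475,.08)/(.468,.12)/' m.py; python3 m.py 3; python3 -c "
import cv2
a=cv2.imread('pics/top3.png')[130:260,220:380];b=cv2.imread('pics/side3.png')[170:300,220:380]
cv2.imwrite('pics/b.png',cv2.resize(cv2.hconcat([a,b]),None,fx=2.5,fy=2.5,interpolation=2))"
```

```text
6.7333 [0.4702 0.0321 0.0502] [0.6796 0.7335 0.0006 0.0023] [ 0.4966 -0.8748  0.7586]
top sign_line 0.94 [268.2 220.8] [0.4611 0.1431]
top sign_tip 0.82 [251.2 221.5] [0.4604 0.1895]
top sign_tip 0.21 [271.2 219.1] [0.4656 0.1348]
top step_edge 0.83 [265.2 197.7] [0.5256 0.1518]
top sign 0.97 [464.3 154.6  80.3  75.6   4.9]
  white 142.0 [464.8 154.7  79.4  75.6   4.9]
side sign_line 0.66 [286.9 242.5] [0.4654 0.1406]
side sign_tip 0.94 [272.9 253.2] [0.4627 0.1877]
side sign_back 0.59 [307.7 218.7] [0.4905 0.0479]
side step_edge 0.93 [267.6 231.5] [0.5331 0.1511]
side sign 0.77 [464.9 118.6  87.4 154.1   4.3]
  white 100.0 [461.7 168.7  83.7  52.8   4.5]
wrist sign_back 0.72 [331.2 241.1] [0.4744 0.0441]
wrist sign 0.75 [469.2  88.1  80.   90.3   4.2]
  white 68.0 [469.2  88.1  80.   90.2   4.3]
```

View pics/b.png

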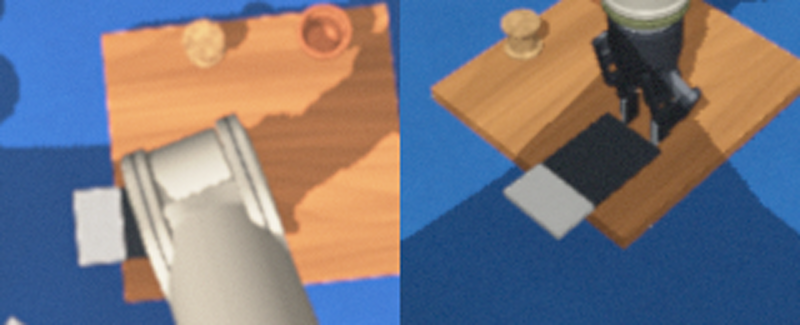

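View pics/wrist3.png

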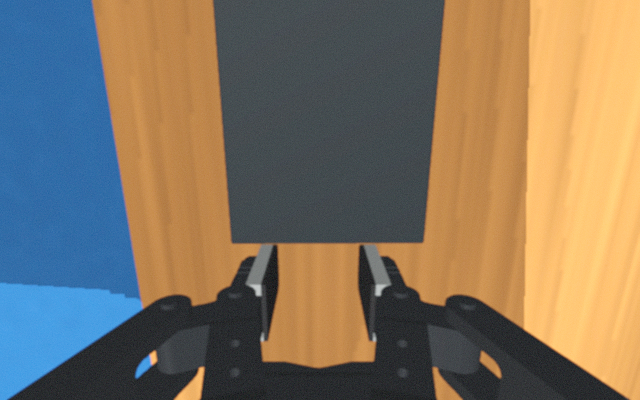

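The white end now overhangs, at about (100,225) in the top crop, and the line is roughly 6 mm short of the edge. The wrist view shows the sign's back edge parallel to the fingers at row 242. I'll back off and look at the line and edge from close above.

Call:
jog_arm --pt "1 -12 0" --pt "1 -24 0" --pt "1 -26 35" --pt "0 -10 75" --pt "-2 20 110" --pt "-4 50 120" --pt "-5 73 120" --pt "-5 73 120" --pt "-5 73 120" --pt "-5 73 120" --turn '[0,0,0,0,0,0,0,0,0,0]'

```text
clock: 8.47
position: [0.465, 0.1037, 0.1698]
ee_rot: [0.68, 0.733, 0.0, 0.002]
ft_force: [0.7, -1.0, 0.3]
grip_width: 0.413
```

```bash
python3 m.py 4
```

```text
8.4667 [0.465  0.1037 0.1698] [0.6801 0.7331 0.0001 0.0023] [ 0.7038 -1.0122  0.2648]
top sign_back 0.71 [303.6 216.7] [0.47   0.0463]
top sign 0.6 [470.9  64.5  76.   43.5   4.6]
  white 62.0 [471.   62.9  41.   73.9  88.9]
side sign_line 0.85 [286.6 240.8] [0.4702 0.1377]
side sign_tip 0.65 [309.4 217.1] [0.4917 0.0407]
side sign_tip 0.59 [269.7 255.5] [0.4625 0.1979]
side sign_back 0.78 [312.1 219. ] [0.4817 0.0398]
side step_edge 0.92 [264.5 232.3] [0.5364 0.1588]
side sign 0.84 [465.4 120.1  84.9 151.2   4.5]
  white 102.0 [461.2 168.9  83.2  52.8   5.5]
wrist sign_line 0.75 [321.  143.3] [0.4646 0.1423]
wrist sign_tip 0.74 [322.   68.3] [0.4614 0.193 ]
wrist sign_back 0.84 [322.2 267.6] [0.4732 0.0437]
wrist step_edge 0.64 [411.6 135.1] [0.5312 0.1523]
wrist sign 0.79 [467.  117.6  80.7 150.5   4.3]
  white 135.0 [462.9 167.5  80.1  50.2   4.3]
```

View pics/wrist4.png

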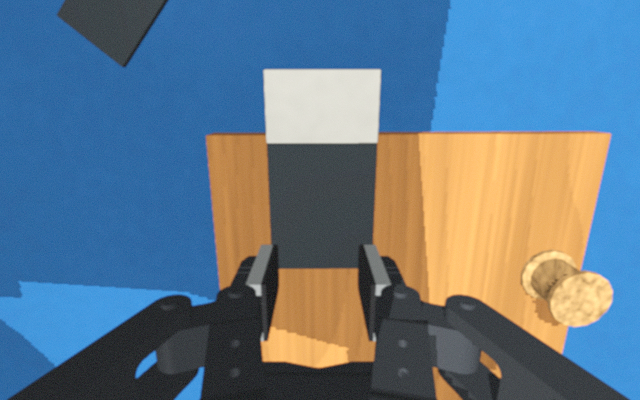

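```bash
cat > e.py <<'E'
from h import *
import sys
np.set_printoptions(precision=2,suppress=True)
# line fit: row of strongest change of channel diff per column
def fit(c,cols,r0,r1,z,sig):
    s=cv2.GaussianBlur(sig.astype(np.float32),(5,1),0)
    P=[]
    for u in cols:
        g=np.abs(np.diff(s[r0:r1,u])); k=g.argmax()
        if 0<k<len(g)-1:
            a,b,d=g[k-1:k+2]; k=k+.5*(a-d)/(a-2*b+d+1e-9)
        P.append(ray(c,(u,r0+k+.5),z)[:2]*1000)
    P=np.array(P);vx,vy,x,y=cv2.fitLine(P.astype(np.float32),cv2.DIST_HUBER,0,.01,.01).ravel()
    vx,vy=(vx,vy) if vx>0 else(-vx,-vy)
    n=np.array([-vy,vx]);q=np.array([x,y])
    print("  ang %.2f rms %.2f mid"%(np.degrees(np.arctan2(vy,vx)),((P-q)@n).std()),q)
    return q,n
def run(c,rl,rt,rb,re,colS,colE):
    f=c["frame"].astype(np.float32)
    ql,nl=fit(c,colS,*rl,.058,f.sum(2)); qt,nt=fit(c,colS,*rt,.058,f[:,:,0]); qb,nb=fit(c,colS,*rb,.058,f[:,:,0])
    qe,ne=fit(c,colE,*re,.05,f[:,:,0]-f[:,:,2])
    for k,q in(("line",ql),("tip",qt),("back",qb)): print(k,"past edge mm",(q-qe)@ne)
E
python3 - <<'E'
from e import *
c=manip.camera("wrist")
for u in(235,405,500): print(u,c["frame"][127:140,u].tolist())
E2=[*range(215,258),*range(390,415),*range(440,595)]
run(c,(136,150),(60,80),(258,275),(126,142),range(282,358),E2)
E
```

```text
235 [[47, 105, 163], [43, 104, 160], [51, 105, 163], [47, 106, 164], [57, 101, 153], [89, 94, 127], [115, 86, 85], [132, 88, 48], [160, 111, 62], [175, 122, 66], [184, 128, 73], [182, 124, 62], [183, 128, 70]]
405 [[45, 104, 164], [51, 110, 166], [46, 110, 168], [61, 111, 167], [79, 96, 140], [114, 87, 99], [122, 81, 50], [153, 103, 55], [177, 120, 66], [186, 131, 72], [187, 131, 73], [187, 130, 74], [184, 133, 76]]
500 [[68, 155, 223], [60, 152, 221], [64, 153, 220], [91, 151, 215], [147, 141, 182], [191, 141, 128], [226, 164, 92], [255, 193, 111], [255, 203, 123], [255, 204, 120], [255, 203, 117], [255, 204, 124], [255, 203, 122]]
  ang 4.27 rms 0.02 mid [459.72 141.99]
  ang 4.33 rms 0.02 mid [454.93 192.56]
  ang 4.20 rms 0.05 mid [473.17  43.65]
  ang 4.49 rms 0.10 mid [574.   158.19]
line past edge mm -7.2006264
tip past edge mm 43.58821
back past edge mm -106.288536
```

Call:
jog_arm --pt "5 -40 0" --pt "6 -80 0" --pt "6 -98 0" --pt "6 -98 -30" --pt "6 -98 -65" --pt "6 -98 -95" --pt "6 -98 -112" --pt "6 -98 -118" --pt "6 -98 -119.5" --pt "6 -98 -119.5" --turn '[0,0,0,0,0,0,0,0,0,0]'

```text
clock: 10.25
position: [0.4716, 0.0065, 0.0512]
ee_rot: [0.68, 0.733, 0.001, 0.003]
ft_force: [0.9, -0.5, 0.5]
grip_width: 0.41
```

Call:
jog_arm --pt "0 10 -1" --pt "-1 18 -1" --pt "-1 23 -1" --pt "-1 26 -1" --pt "-1 28 -1" --pt "-2 30 -1" --pt "-2 31 -1" --pt "-2 31 -1" --turn '[0.2,0.2,0.2,0.2,0.2,0.2,0.2,0.2]'

```text
clock: 10.92
position: [0.4696, 0.0375, 0.0503]
ee_rot: [0.679, 0.734, 0.001, 0.003]
ft_force: [0.8, 0.3, 0.2]
grip_width: 0.408
```

Call:
jog_arm --pt "0 -12 0" --pt "0 -24 0" --pt "0 -26 35" --pt "0 -10 75" --pt "0 0 115" --pt "0 8 150" --pt "0 8 150" --pt "0 8 150" --pt "0 8 150" --turn '[0,0,0,0,0,0,0,0,0]'

```text
clock: 11.67
position: [0.4693, 0.0453, 0.1998]
ee_rot: [0.679, 0.734, 0.0, 0.002]
ft_force: [-0.3, -0.7, -1.0]
grip_width: 0.415
```

```bash
python3 m.py 5|grep -v ^top
```

```text
11.6667 [0.4693 0.0453 0.1998] [0.6787 0.7344 0.0005 0.0024] [-0.2744 -0.6555 -0.9977]
  white 173.0 [461.5 187.5  77.9  17.5   4.8]
side sign_line 0.83 [286.3 244.1] [0.4624 0.145 ]
side sign_tip 0.64 [268.2 254.2] [0.4682 0.1982]
side sign_back 0.77 [311.5 221.7] [0.4756 0.0474]
side sign_back 0.27 [286.6 241.9] [0.4674 0.1399]
side sign 0.64 [464.3 124.5  83.2 151.9   5.5]
  white 100.0 [459.3 174.   82.   53.3   3.9]
wrist sign_line 0.94 [321.9  51.5] [0.4648 0.1485]
wrist sign_tip 0.3 [322.9 182. ] [0.4738 0.0481]
wrist sign_back 0.67 [322.3 178.6] [0.473 0.051]
wrist step_edge 0.78 [405.1  52.8] [0.5292 0.1535]
wrist sign 0.65 [465.7 115.4  80.8 135.5   4.5]
  white 136.0 [462.1 165.5  80.   35.    4.5]
```

View pics/wrist5.png

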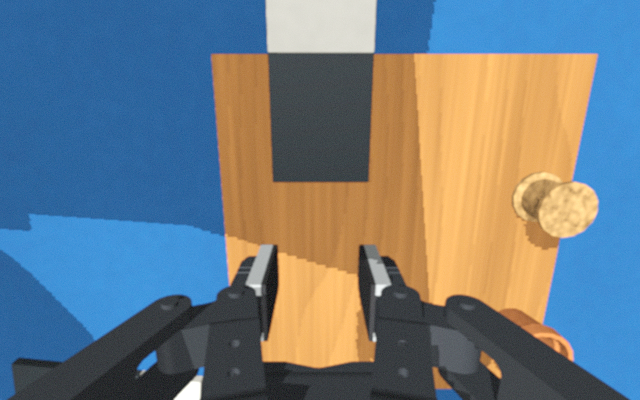

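```bash
cat > f.py <<'E'
from e import *
c=manip.camera("wrist");f=c["frame"].astype(np.float32)
ql,nl=fit(c,range(282,358),44,60,.058,f.sum(2))
qb,nb=fit(c,range(285,358),170,192,.058,f[:,:,0])
qe,ne=fit(c,[*range(220,260),*range(382,410),*range(435,585)],44,62,.05,f[:,:,0]-f[:,:,2])
print("line",(ql-qe)@ne,"back+100",(qb-qe)@ne+100)
for u in(235,500): print(c["frame"][48:60,u].tolist())
E
python3 f.py
```

```text
ang 4.35 rms 0.03 mid [453.71 146.89]
  ang 4.44 rms 0.04 mid [472.6   48.93]
  ang 4.51 rms 0.07 mid [515.78 152.31]
line -0.5225673 back+100 0.336174
[[44, 102, 157], [43, 101, 155], [43, 100, 158], [43, 99, 160], [65, 100, 154], [119, 100, 124], [171, 122, 93], [187, 132, 77], [188, 129, 69], [190, 134, 73], [189, 132, 75], [188, 130, 69]]
[[57, 147, 216], [65, 147, 218], [65, 149, 216], [62, 147, 218], [92, 150, 214], [176, 153, 194], [231, 172, 150], [246, 182, 106], [247, 187, 108], [247, 186, 106], [245, 182, 107], [244, 183, 100]]
```

```bash
python3 -c "
from workcell import manip
print(manip.get_obs()['clock']);print(manip.hand_in())"
```

```text
12.6167
the job is handed in; nothing more can be done
None
```

I pushed the middle-sized sign, the one lying on the step, along with two spread fingertips on its dark end. I backed off once to measure, then made a final push of about 5 mm and lifted the arm clear. The job was handed in at about 12.6 s of the 43 s allowed.

- **Position:** in the last wrist-camera check, the white line is within about 0.5 mm of the step's +y edge. Two estimates disagreed slightly in sign: −0.5 mm from the line itself and +0.3 mm from the sign's back edge. The side camera puts the line a few mm short (about 3 mm by the detected line point), but it sees this area more coarsely, so I relied on the wrist view.
- **Squareness:** the sign is turned 4.35–4.44° and the edge 4.51°, so it is square to within about 0.2°.
- **Other things:** the arm went near nothing but the sign, and wrist forces stayed around 1 N. I did not re-measure where the pots and other things stand after the push.

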